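# Pack the specimen carrier and hold its cover ready

### The arm

A 6-joint arm with a two-finger parallel gripper is mounted at the origin on a cart in front of the work surface, level with it; the furniture and walls round the work are solid. World frame = base frame: x ahead of the robot, y to its left, z up, the work surface at z = 0. Lengths are in m, angles in rad, forces in N, time in s.
With the tool pointing down it reaches from about 0.35 to 0.925 m from the base axis. Payload 6.4 kg.
Tool frame: the origin (TCP) lies between the finger pads; the fingertips stand 25 mm ahead of it and the grasp point (between the pads) lies 6 mm ahead of it; z points along the fingers, x is the direction in which the jaws open and shut, and the axes are right-handed (so a half turn about z gives the same grasp; the last joint's range is limited). The gripper opens to 94 mm and grips with 3 to 60 N. Pads are 16 mm wide; open, the fingers measure 119 mm over their backs; the gripper's body (75 mm by 177 mm) begins 78 mm behind the grasp point.
Start: joints at [-1.402, 0.245, 1.558, -0, 1.339, -0.174], TCP at [0.218, -0.612, 0.23] pointing down, gripper open.
Joint ranges: [-3.13, 3.13], [-1.02, 2.26], [0.13, 2.54], [-0.95, 4.09], [0.21, 2.88], [-2.74, 2.74]. Speed limits (rad/s): [2.57, 2.57, 3.14, 3.14, 3.14, 3.14].

### API

Orientations are given as a 3x3 rotation matrix whose columns are the frame's x, y, z axes.
In Python, from cell import ctrl gives the robot as it stands.
- The arm moves only by the shell command python3 -m handwheel 'ROWS' [OPENING] [FORCE]. ROWS is JSON, a list of rows, each an object with "offset": the shift along the tool's x, y, z scaled (see below), a list of three; "rotation": the turn, a rotation vector about the tool's x, y, z scaled (see below), a list of three. A call has 1 to 10 rows; each row is the pose to reach, as a shift and turn from the pose commanded when the call began, along the tool's axes at that moment, turning the shorter way round; what a row does not reach only later rows make up. The controller multiplies each number of a shift by 20 cm and each number of a turn by pi rad. A row lasts 1/8 s, in which the tool goes at most 62.5 mm and 10.7 degrees, less where a joint would pass 70% of its speed; a pose out of reach is approached as far as the arm can. A call with a number of a shift or a turn outside -1 to 1 is refused whole. A call with a gripper value outside its range is refused whole. OPENING is the opening, from -1 (shut) to 1 (fully open), set as the call begins (- or left out, the last holds). The fingers move at their own pace and stop on an object; FORCE is the grip in N (left out, the last holds). Time passes only in rows, so rows that repeat a pose let the fingers close. It gives the time, the measured TCP pose, the force and the opening at its end, in the units of the state.
- ctrl.observe(): the state, without advancing time (a new reading comes with each control period).
- ctrl.get_image(name): name is "scene" or "side" or "wrist"; returns a dict with "image" (384x512x3 uint8, blue, green, red), "depth" (384x512 float32, m along the optical axis (not along the pixel's ray), 0 where there is no reading), "fx", "fy", "cx", "cy" (pixels), "k1" (the pictures are not rectified: a ray, as slopes to the right and down, at radius r is drawn at 1 + k1 r^2 times it, then the intrinsics apply), "xyz" and "orientation" of the camera in the world. Camera axes: x right, y down, z forward; pixel columns grow to the right and rows downward; lengths in m; the calibration is good to about 2 mm. A picture is of the moment at which its call begins.
- ctrl.sign_off(): hands the job in, once; it reports no verdict.
Trained networks look in the newest picture that a camera, given by its name, has taken for a name from the list of things; names that differ only in an ending like _2 or _b are one class to them, and where a whole thing is asked for, a point or a joint stands for the part that bears it (a point fixed in the world has none). Each returns a list of dicts, best first, with "p" (0 to 1); they miss things now and then, are a little off and sometimes report something else, mostly with a low value. They report only what shows in the picture. A call takes as long as a camera call. They do not tell look-alikes from the thing itself.
- ctrl.spot_in(label, camera): "at" ([row, column] in pixels, amid what is visible of it).
- ctrl.masks_of(label, camera): "mask" (384x512 bool, what is visible of it) and "at" ([row, column] in pixels, amid what is visible of it).
- ctrl.landmark_of(label, camera): "at" ([row, column] in pixels: a listed point, or the origin of a listed thing).
The state is a dict: "clock": time; "qpos": joint angles; "joint_vel": joint speeds; "tau": joint torques, N m; "tool_pos": TCP position; "eef_rot": TCP orientation; "wrist_force": force on the tool from outside, world axes, zero at the start; "wrist_torque": the same for the moment, N m; "gripper_width": finger opening in m.
Only numpy, scipy, OpenCV 4.12 (cv2) and the standard library are available. Lean on these libraries where they do the work, as an engineer would, in place of code of your own. Each camera call takes 0.05 s, during which the arm holds its last target. There are 200 camera calls.

### The job

First stand the two specimen cups upright in the open carrier box, in the free space beside the coverslip box that lies in it. Then take the carrier's cover by the rib on its roof, lift it over the dropper bottles and the timer without disturbing them, and hold it squarely over the box with its lower edge about 15 mm above the box's rim, touching neither the box nor its contents at any time, so that the count can be checked before it is closed. Finish still holding the cover there, level and still: do not lower it on and do not let go.

Things in the scene. Friction and masses are not known exactly. Their poses are not given: they have to be found in the camera images.
- carrier: Open grey box, fixed; 190 mm long (x axis, away from the robot), 74 wide (y). Origin: centre of underside. Inside 184 x 68 mm, floor 4 mm up, walls 3 mm, rim 30 mm up; outer shoulder 206 x 90 mm, 10 to 20 mm up. The coverslip box fills the end at negative x; x from -42 to +92 mm is free and takes two cups in a row, e.g. at x = +57 and -8 mm, y = 0. Box and cover may swap sides.
- carrier_rim (a point): Centre of the carrier box's mouth, level with its rim (30 mm above the worktop); axes as the carrier's.
- cover_rim (a point): Centre of the lower edge of the cover: a loose white hood (0.15 to 0.31 kg), open below, standing on the worktop, 206 mm long (x axis) by 90 mm wide (y axis), roof 53 mm above this point, 50 mm deep and 200 x 84 mm inside. It goes over the carrier box either way round with 5 mm to spare on every side.
- cover_handle (a point): Grip point of the cover's rib: an upright rib 12 mm thick (across y), 80 mm long (along x), standing 28 mm up from the middle of the roof. This point lies on the rib's middle, 21 mm above the roof, 7 mm below the rib's top and 74 mm above the cover's lower edge.
- cup_1_center (a point): Centre (32 mm above its base) of a loose closed specimen cup: white, 64 mm tall, body 57 mm in diameter, screw cap 62 mm in diameter on its top 13 mm (19 to 32 mm above this point); about 22 g. z axis up along the cup. Stands upright on the worktop to the robot's right.
- cup_2_center (a point): The same for the other specimen cup (same shape and size). The two may swap places; either may go in either place in the box.
- slip_box_center (a point): Centre of the loose coverslip box, 48 (x) x 64 (y) x 20 mm, lying flat in the carrier's end nearer the robot. It stays there.
- bottle_1_center (a point): Centre of a loose dropper bottle, 30 mm in diameter, 94 mm tall (centre 47 mm up), standing between the carrier and the cover. Leave it standing where it is.
- bottle_2_center (a point): The same for a second dropper bottle of this size in the same row.
- timer_center (a point): A loose lab timer, 54 x 62 mm on plan and 69 mm tall (this point is 34 mm up over its middle), in the same row. Leave it standing where it is.
Mind the look-alikes: they are no part of the job. Of the things that look like the part that bears cover_rim, the larger one is meant.

How it is judged:
On the way, in this order (a step that is already met when the one before it is completed fails the run):
1. both cups stand upright in the carrier beside the coverslip box, released, with the cover still down (x of cup_1_center in the frame of carrier between -0.026 and 0.068 m and y of cup_1_center in the frame of carrier between -0.01 and 0.01 m and z of cup_1_center in the frame of carrier between 0.032 and 0.041 m and angle between each of cup_1_center, cup_2_center's own z axis and vertical below 0.12 rad and x of cup_2_center in the frame of carrier between -0.026 and 0.068 m and y of cup_2_center in the frame of carrier between -0.01 and 0.01 m and z of cup_2_center in the frame of carrier between 0.032 and 0.041 m and x of slip_box_center in the frame of carrier below -0.05 m and z of slip_box_center in the frame of carrier below 0.02 m and contact force between the fingers and cup_1 below 0.05 N and contact force between the fingers and cup_2 below 0.05 N and height (world z) of cover_rim below 0.02 m), for 0.2 s.
2. the cover is lifted at least 70 mm off the worktop in the gripper (height (world z) of cover_rim above 0.07 m and contact force between the fingers and cover above 0.5 N), for 0.1 s.
At the end, for the whole second after the job is handed in: Cups upright on the carrier's floor beside the coverslip box, not touched by the fingers; cover held still and level (0.06 rad) over the carrier, centred within 6 mm, parallel within 0.06 rad either way round, lower edge 4 to 26 mm above the rim, touching neither carrier nor contents (x of cup_1_center in the frame of carrier between -0.026 and 0.068 m and y of cup_1_center in the frame of carrier between -0.01 and 0.01 m and z of cup_1_center in the frame of carrier between 0.032 and 0.041 m and angle between each of cup_1_center, cup_2_center's own z axis and vertical below 0.12 rad and x of cup_2_center in the frame of carrier between -0.026 and 0.068 m and y of cup_2_center in the frame of carrier between -0.01 and 0.01 m and z of cup_2_center in the frame of carrier between 0.032 and 0.041 m and x of slip_box_center in the frame of carrier below -0.05 m and z of slip_box_center in the frame of carrier below 0.02 m and contact force between each of the fingers, cover and cup_1 below 0.05 N and contact force between each of the fingers, cover and cup_2 below 0.05 N and horizontal distance between cover_rim and carrier_rim below 0.006 m and angle between the x axis of cover_rim and the x axis of carrier, either way round below 0.06 rad and angle between cover_rim's own z axis and vertical below 0.06 rad and z of cover_rim in the frame of carrier_rim between 0.004 and 0.026 m and contact force between the fingers and cover above 1 N and linear speed of cover below 0.015 m/s and angular speed of cover below 0.1 rad/s and contact force between cover and carrier below 0.05 N and contact force between cover and slip_box below 0.05 N); the arm keeps its last pose, push and grip.
It fails at once if the dropper bottles knocked: bottle_1 moved over 15 mm or tipped (distance of bottle_1_center from where it was at the start of the episode above 0.015 m or angle between bottle_1_center's own z axis and vertical above 0.25 rad).
It fails at once if the dropper bottles knocked: bottle_2 moved over 15 mm or tipped (distance of bottle_2_center from where it was at the start of the episode above 0.015 m or angle between bottle_2_center's own z axis and vertical above 0.25 rad).
It fails at once if the timer knocked: timer moved over 15 mm or tipped (distance of timer_center from where it was at the start of the episode above 0.015 m or angle between timer_center's own z axis and vertical above 0.25 rad).
It fails at once if the cover touches the carrier or its contents (contact force between cover and carrier above 0.5 N or contact force between cover and cup_1 above 0.5 N or contact force between cover and cup_2 above 0.5 N or contact force between cover and slip_box above 0.5 N).
It also fails if it takes over 72 s, if anything falls off the work surface, if the arm or the gripper's body presses on something with over 40 N, if the wrist force passes 120 N, or if a joint passes its speed limit or range.

## Working session

There is one attempt and no reset: what is moved stays moved. The work goes in short steps, Python scripts to look and compute and a shell command to move; the robot and the scene stay as the last step left them, time stands still between calls to the robot, and variables do not carry over. Pictures are saved under pics/ and viewed, about 8 in all and at most 12, crops included, and the job is handed in when it is done.

```bash
ls; mkdir -p pics
cat > h.py <<'E'
import numpy as np, cv2
from cell import ctrl
def grab(n):
    return ctrl.get_image(n)
def cloud(im):
    d=im["depth"]; h,w=d.shape
    v,u=np.mgrid[0:h,0:w].astype(np.float32)
    K=np.array([[im["fx"],0,im["cx"]],[0,im["fy"],im["cy"]],[0,0,1.]])
    p=cv2.undistortPoints(np.stack([u.ravel(),v.ravel()],1)[:,None].astype(np.float64),K,np.array([im["k1"],0,0,0.]))[:,0]
    r=np.c_[p,np.ones(len(p))]*d.reshape(-1,1)
    P=r@np.array(im["orientation"]).T+np.array(im["xyz"])
    P[d.ravel()<=0]=np.nan
    return P.reshape(h,w,3)
E
python3 - <<'E'
from h import *
o=ctrl.observe(); print(o)
out=[]
for n in ("scene","side"):
    im=grab(n); print(n,im["xyz"],np.round(im["orientation"],2).tolist(),im["fx"])
    P=cloud(im); np.save(f"{n}.npy",P); cv2.imwrite(f"{n}.png",im["image"])
    out.append(im["image"])
    for l in ["carrier","carrier_rim","cover_rim","cover_handle","cup_1_center","slip_box_center","bottle_1_center","timer_center"]:
        for m in ctrl.masks_of(l,n):
            q=P[m["mask"]]; q=q[~np.isnan(q[:,0])]
            print(l,round(m["p"],2),np.round(m["at"]),len(q), np.round(np.percentile(q,[3,50,97],axis=0),3).tolist() if len(q) else "")
cv2.imwrite("pics/1.png",cv2.resize(np.vstack(out),(448*1,672))[:600] if 0 else cv2.resize(out[0],(800,600)))
cv2.imwrite("pics/2.png",cv2.resize(out[1],(800,600)))
E
```

```text
pics
{'clock': 0.0, 'qpos': array([-1.40211852e+00,  2.45800045e-01,  1.55899943e+00, -2.60603584e-06,
        1.33868810e+00, -1.74063827e-01]), 'joint_vel': array([ 0.00205728, -0.00012044, -0.00114906, -0.00144767,  0.00229798,
        0.00050505]), 'tau': array([-9.67460765e-04, -4.15834022e+01, -3.14605343e+01,  6.84682745e-02,
        3.32024402e-02, -1.45069421e-04]), 'tool_pos': array([ 0.21837936, -0.6116348 ,  0.22936213]), 'eef_rot': array([[ 3.36070794e-01, -9.41836673e-01, -3.20617388e-04],
       [-9.41834878e-01, -3.36070789e-01,  1.86759972e-03],
       [-1.86672404e-03, -3.25677083e-04, -9.99998205e-01]]), 'wrist_force': array([ 0.88056005, -0.45828251,  1.71193129]), 'wrist_torque': array([ 0.04848752, -0.04426376,  0.0272774 ]), 'gripper_width': 0.09389471273422473}
scene [-0.669891    0.99350948  0.7406737 ] [[-0.57, -0.35, 0.74], [-0.82, 0.25, -0.51], [-0.01, -0.9, -0.43]] 499.84032467685114
carrier 0.6 [187. 292.] 898 [[0.396, 0.003, 0.0], [0.504, 0.041, 0.018], [0.593, 0.091, 0.031]]
carrier_rim 0.82 [190. 294.] 861 [[0.396, 0.004, 0.001], [0.5, 0.04, 0.018], [
[... 1525 characters left out ...]
0.389, 0.299, 0.007], [0.482, 0.36, 0.052], [0.586, 0.396, 0.078]]
cup_1_center 0.9 [138. 288.] 367 [[0.41, -0.187, 0.003], [0.435, -0.146, 0.056], [0.462, -0.133, 0.066]]
cup_1_center 0.25 [185. 278.] 200 [[0.41, 0.021, 0.02], [0.432, 0.048, 0.023], [0.454, 0.076, 0.027]]
slip_box_center 0.72 [184. 280.] 180 [[0.411, 0.021, 0.02], [0.432, 0.046, 0.023], [0.453, 0.073, 0.027]]
slip_box_center 0.35 [138. 287.] 356 [[0.411, -0.184, 0.005], [0.435, -0.145, 0.056], [0.462, -0.133, 0.066]]
bottle_1_center 0.62 [224. 283.] 207 [[0.378, 0.203, 0.006], [0.391, 0.214, 0.043], [0.405, 0.221, 0.084]]
timer_center 0.87 [207. 218.] 348 [[0.563, 0.172, 0.005], [0.582, 0.208, 0.042], [0.614, 0.227, 0.068]]
```

View pics/2.png

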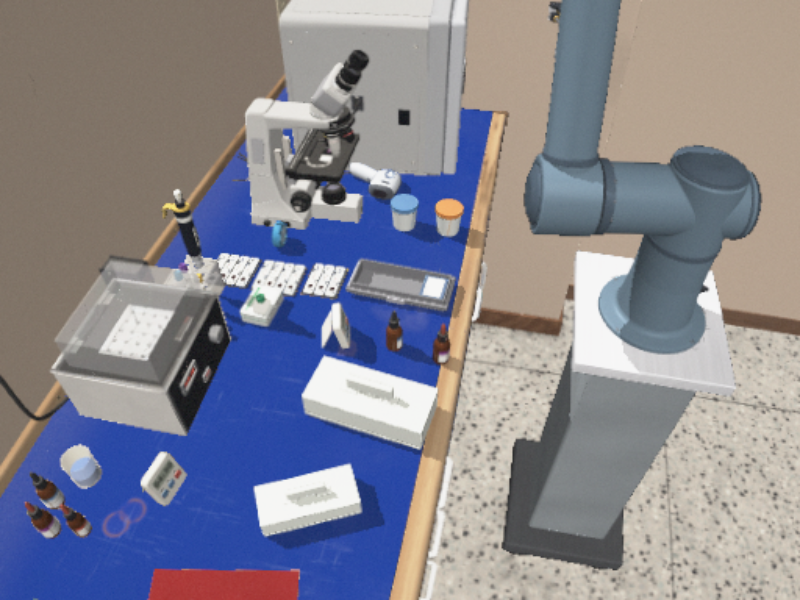

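Run:
```python
from h import *
# top-down map from both clouds, xy at 2mm, coloured by height
M=np.zeros((400,300),np.float32)  # rows: x 0.2..0.8 ; cols y .65..-.35
a=[np.load(n+".npy").reshape(-1,3) for n in("scene","side")]
P=np.vstack(a); P=P[~np.isnan(P[:,0])]
P=P[(P[:,2]>-.01)&(P[:,2]<.2)&(P[:,0]>.25)&(P[:,0]<.8)&(P[:,1]>-.35)&(P[:,1]<.65)]
im=np.zeros((276,501,3),np.uint8)
H=np.zeros((276,501),np.float32)
r=((.8-P[:,0])/.002).astype(int); c=((.65-P[:,1])/.002).astype(int)
np.maximum.at(H,(r,c),P[:,2]+.01)
cv2.imwrite("pics/3.png",cv2.resize(cv2.applyColorMap(np.clip(H/.11*255,0,255).astype(np.uint8),cv2.COLORMAP_JET),(800,440),interpolation=0))
def rect(x0,x1,y0,y1,z0,z1,cl=P):
    q=cl[(cl[:,0]>x0)&(cl[:,0]<x1)&(cl[:,1]>y0)&(cl[:,1]<y1)&(cl[:,2]>z0)&(cl[:,2]<z1)]
    if len(q)<5: return None
    R=cv2.minAreaRect(q[:,:2].astype(np.float32)); return len(q),np.round(R[0],4),np.round(R[1],4),round(R[2],1),round(float(np.median(q[:,2])),4)
print("cover roof",rect(.33,.65,.27,.43,.048,.057)); print("rib",rect(.33,.65,.27,.43,.07,.09))
print("small roof",rect(.43,.65,.45,.62,.03,.06)); 
print("carrier rim",rect(.33,.65,-.03,.12,.026,.034)); print("shoulder",rect(.33,.65,-.03,.13,.008,.033))
print("cups top",rect(.3,.7,-.3,-.08,.06,.07));
```

```text
cover roof (2953, array([0.4885, 0.3407]), array([0.096, 0.214]), 81.6, 0.0529)
rib (256, array([0.487 , 0.3419]), array([0.0176, 0.0828]), 85.1, 0.0787)
small roof (2398, array([0.5375, 0.5279]), array([0.1533, 0.0715]), 28.2, 0.0381)
carrier rim (391, array([0.4976, 0.0439]), array([0.0833, 0.1984]), 87.1, 0.0283)
shoulder (1858, array([0.5199, 0.0472]), array([0.261 , 0.1036]), 1.4, 0.0213)
cups top (624, array([ 0.551 , -0.1596]), array([0.298 , 0.0699]), 0.5, 0.0638)
```

View pics/3.png

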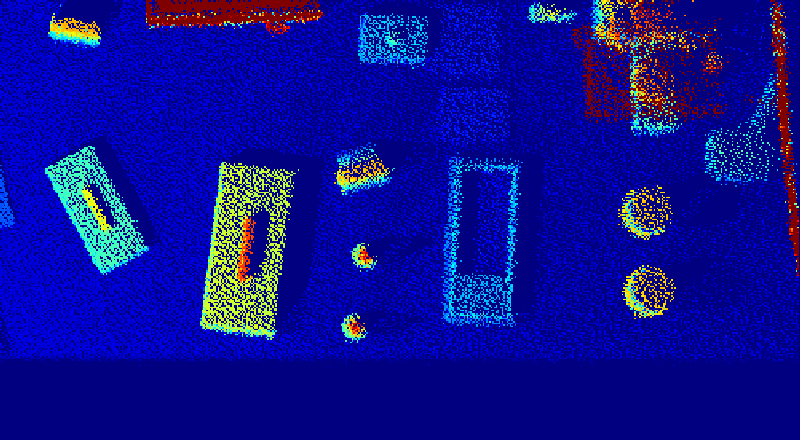

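The side view shows two ribbed white hoods. The larger is at side px (370,395 in the 800x600 view) and the smaller at (308,500); the larger one, about 206x90 mm, fits cover_rim. The orange- and blue-capped cups are at (449,215) and (404,210), the carrier at (402,283), the bottles at (394,333) and (441,345), and the timer at (337,327). I'll move in for wrist views next.

```bash
cat >> h.py <<'E'
def plan(xyz,yaw_deg):
    """units for a move to TCP xyz, pointing down, tool x at world yaw"""
    o=ctrl.observe(); R=np.array(o["eef_rot"]); y=np.radians(yaw_deg)
    T=np.array([[np.cos(y),np.sin(y),0],[np.sin(y),-np.cos(y),0],[0,0,-1.]])
    d=R.T@(np.array(xyz)-o["tool_pos"]); rv=cv2.Rodrigues(R.T@T)[0].ravel()
    print("t",round(o["clock"],2),"pos",np.round(o["tool_pos"],4),"F",np.round(o["wrist_force"],1),"w",round(o["gripper_width"],4),
      "\n offset",np.round(d/.2,4).tolist(),"rot",np.round(rv/np.pi,4).tolist(),"rows>=",int(np.ceil(max(np.linalg.norm(d)/.0625,np.degrees(np.linalg.norm(rv))/10.7))))
E
R='{"offset":[-0.8,-0.45,-0.125],"rotation":[0,0,0.05]}'; true
python3 -m handwheel '[{"offset":[-0.8,-0.45,-0.125],"rotation":[0,0,0.05]},{"offset":[-0.8,-0.45,-0.125],"rotation":[0,0,0.05]},{"offset":[-0.8,-0.45,-0.125],"rotation":[0,0,0.05]},{"offset":[-0.8,-0.45,-0.125],"rotation":[0,0,0.05]}]'
python3 -c "
from h import *
plan([.28,-.25,.28],-90)"
```

```text
clock: 1.4
tool_pos: [0.2502, -0.4286, 0.2561]
eef_rot: [[0.187, -0.982, 0.001], [-0.982, -0.187, -0.001], [0.001, -0.0, -1.0]]
wrist_force: [-0.3, -0.2, 0.0]
gripper_width: 0.0941
t 1.4 pos [ 0.2502 -0.4286  0.2561] F [-0.3 -0.2  0. ] w 0.0941 
 offset [-0.8491, -0.3137, -0.1207] rot [-0.0001, -0.0004, 0.06] rows>= 3
```

```bash
python3 -m handwheel '[{"offset":[-0.85,-0.31,-0.12],"rotation":[0,0,0.06]},{"offset":[-0.85,-0.31,-0.12],"rotation":[0,0,0.06]},{"offset":[-0.85,-0.31,-0.12],"rotation":[0,0,0.06]},{"offset":[-0.85,-0.31,-0.12],"rotation":[0,0,0.06]}]'
python3 -c "
from h import *
plan([.42,-.13,.30],-90)"
```

```text
clock: 1.9
tool_pos: [0.2798, -0.2517, 0.2807]
eef_rot: [[0.001, -1.0, 0.002], [-1.0, -0.001, -0.003], [0.003, -0.002, -1.0]]
wrist_force: [0.2, -0.2, -0.5]
gripper_width: 0.0942
t 1.9 pos [ 0.2798 -0.2517  0.2807] F [ 0.2 -0.2 -0.5] w 0.0942 
 offset [-0.608, -0.7016, -0.0973] rot [-0.0006, -0.001, 0.0002] rows>= 3
```

```bash
python3 -m handwheel '[{"offset":[-0.6,-0.7,-0.1],"rotation":[0,0,0]},{"offset":[-0.6,-0.7,-0.1],"rotation":[0,0,0]},{"offset":[-0.6,-0.7,-0.1],"rotation":[0,0,0]},{"offset":[-0.6,-0.7,-0.1],"rotation":[0,0,0]},{"offset":[-0.6,-0.7,-0.1],"rotation":[0,0,0]}]'
python3 - <<'E'
from h import *
plan([.42,-.13,.30],-90)
im=grab("wrist"); P=cloud(im); np.save("w1.npy",P); print(im["xyz"],np.round(im["orientation"],2).tolist(),im["fx"])
cv2.imwrite("pics/4.png",cv2.resize(im["image"],(800,600)))
for l in ["carrier","cup_1_center","slip_box_center"]:
    for m in ctrl.masks_of(l,"wrist"):
        q=P[m["mask"]]; q=q[~np.isnan(q[:,0])]
        print(l,round(m["p"],2),np.round(m["at"]),len(q), np.round(np.percentile(q,[2,50,98],axis=0),3).tolist() if len(q) else "")
        t=q[(q[:,2]>.058)&(q[:,2]<.072)].astype(np.float32)
        if len(t)>50: print("   top circle",cv2.minEnclosingCircle(t[:,:2]),"medz",np.median(t[:,2]))
E
```

```text
clock: 2.52
tool_pos: [0.4194, -0.1343, 0.2989]
eef_rot: [[-0.004, -1.0, -0.001], [-1.0, 0.004, 0.0], [-0.0, 0.001, -1.0]]
wrist_force: [0.3, -0.4, -0.3]
gripper_width: 0.0938
t 2.52 pos [ 0.4194 -0.1343  0.2989] F [ 0.3 -0.4 -0.3] w 0.0938 
 offset [-0.0216, -0.0028, -0.0053] rot [0.0004, 0.0, -0.0012] rows>= 1
[ 0.49605637 -0.13433221  0.45200808] [[-0.0, -0.96, -0.27], [-1.0, 0.0, 0.0], [0.0, 0.27, -0.96]] 321.23390545557135
carrier 0.69 [ 78. 124.] 9589 [[0.4, -0.004, 0.001], [0.522, 0.044, 0.005], [0.598, 0.086, 0.029]]
cup_1_center 0.59 [150. 284.] 1969 [[0.409, -0.192, 0.061], [0.437, -0.165, 0.063], [0.464, -0.138, 0.065]]Traceback (most recent call last):
  File "<stdin>", line 10, in <module>
cv2.error: OpenCV(4.12.0) /io/opencv/modules/imgproc/src/shapedescr.cpp:201: error: (-215:Assertion failed) count >= 0 && (depth == CV_32F || depth == CV_32S) in function 'minEnclosingCircle'
```

View pics/4.png

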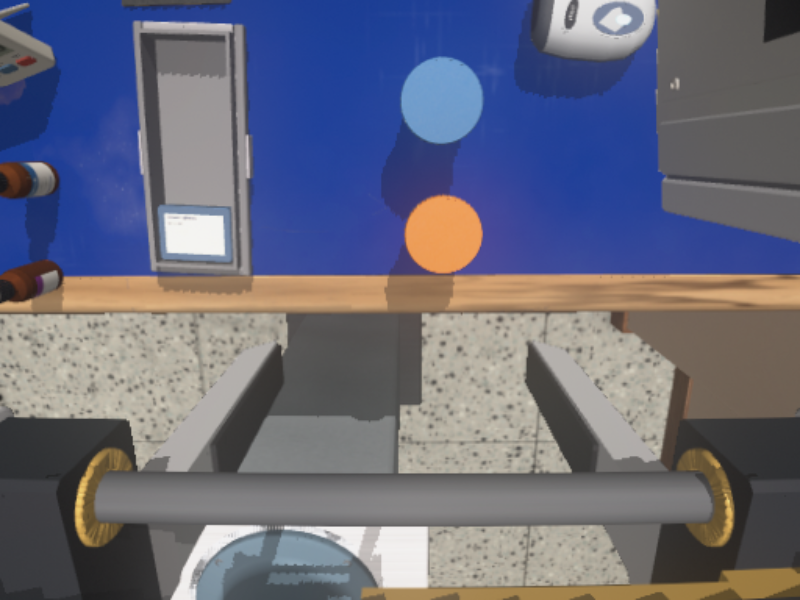

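The wrist view shows both cups (blue at 442,100; orange at 444,234), the carrier at left (top 140,25 to bottom 250,272) and the coverslip box at its near end. Next I fit them.

```bash
cat >> h.py <<'E'
def sel(P,x0,x1,y0,y1,z0,z1):
    q=P.reshape(-1,3); q=q[~np.isnan(q[:,0])]
    return np.ascontiguousarray(q[(q[:,0]>x0)&(q[:,0]<x1)&(q[:,1]>y0)&(q[:,1]<y1)&(q[:,2]>z0)&(q[:,2]<z1)].astype(np.float32))
def circ(q):
    c,r=cv2.minEnclosingCircle(np.ascontiguousarray(q[:,:2])); return np.round(c,4),round(r,4),"mean",np.round(q[:,:2].mean(0),4),"z",round(float(np.median(q[:,2])),4),len(q)
def rect(q):
    R=cv2.minAreaRect(np.ascontiguousarray(q[:,:2])); return np.round(R[0],4),np.round(R[1],4),round(R[2],2),"z",round(float(np.median(q[:,2])),4),len(q)
E
python3 - <<'E'
from h import *
P=np.load("w1.npy")
print("orange",circ(sel(P,.39,.486,-.22,-.1,.055,.075))); print("blue",circ(sel(P,.49,.6,-.22,-.1,.055,.075)))
print("rim",rect(sel(P,.36,.64,-.02,.11,.0265,.036)))
print("floor",rect(sel(P,.46,.62,-.0,.1,.0015,.008)))
print("box+shoulder",rect(sel(P,.36,.64,-.03,.12,.013,.036)))
# per-strip edges of the rim walls
q=sel(P,.36,.64,-.03,.12,.02,.036)
for x in np.arange(.42,.6,.02):
    s=q[abs(q[:,0]-x)<.01]; 
    l=s[s[:,1]>.05]; r=s[s[:,1]<.03]
    r_=r[r[:,2]>.026]; l_=l[l[:,2]>.026]
    print(round(x,2),len(l_),len(r_),np.round([l_[:,1].mean(),r_[:,1].mean(),(l_[:,1].mean()+r_[:,1].mean())/2],4))
n=sel(P,.38,.42,.01,.08,.026,.036); f=sel(P,.58,.62,.01,.08,.026,.036); print("ends x",n[:,0].mean(),n[:,0].min(),f[:,0].mean(),f[:,0].max())
t=sel(P,.3,.8,-.3,.2,-.01,.01); print("table z",np.median(sel(P,.4,.6,-.1,-.04,-.01,.01)[:,2]))
print("slip",rect(sel(P,.40,.47,.01,.075,.0215,.0265)))
E
```

```text
orange (array([ 0.436 , -0.1651]), 0.0311, 'mean', array([ 0.4369, -0.1649], dtype=float32), 'z', 0.0634, 1965)
blue (array([ 0.5356, -0.1621]), 0.0311, 'mean', array([ 0.5356, -0.162 ], dtype=float32), 'z', 0.0633, 2336)
rim (array([0.4987, 0.0431]), array([0.076 , 0.1906]), 87.11, 'z', 0.0287, 1198)
floor (array([0.5399, 0.0511]), array([0.0797, 0.1596]), 89.95, 'z', 0.0029, 4320)
box+shoulder (array([0.4987, 0.0424]), array([0.0943, 0.2071]), 87.13, 'z', 0.0222, 6020)
0.42 45 39 [0.0818 0.0107 0.0462]
0.44 50 43 [0.0809 0.0094 0.0452]
0.46 52 46 [0.0802 0.0087 0.0445]
0.48 52 50 [0.0795 0.0079 0.0437]
0.5 44 44 [0.0779 0.007  0.0425]
0.52 60 51 [0.0769 0.0062 0.0415]
0.54 61 53 [0.0763 0.0055 0.0409]
0.56 55 51 [0.0747 0.0039 0.0393]
0.58 62 73 [0.0741 0.0049 0.0395]
ends x 0.40620354 0.40213802 0.59102917 0.59558916
table z -0.0016868787
slip (array([0.4302, 0.0427]), array([0.0665, 0.0519]), 86.97, 'z', 0.0231, 1534)
```

```bash
python3 -c "
from h import *
plan([.5356,-.162,.12],-92.9);plan([.5356,-.162,.0635],-92.9)"
```

```text
t 2.67 pos [ 0.4187 -0.1346  0.2991] F [-0.1 -0.2  0. ] w 0.0938 
 offset [0.1335, -0.5858, 0.8953] rot [0.0002, 0.0, 0.0142] rows>= 4
t 2.67 pos [ 0.4187 -0.1346  0.2991] F [-0.1 -0.2  0. ] w 0.0938 
 offset [0.1335, -0.586, 1.1778] rot [0.0002, 0.0, 0.0142] rows>= 5
```

```bash
python3 -m handwheel '[{"offset":[0.13,-0.585,0.3],"rotation":[0,0,0.0145]},{"offset":[0.13,-0.585,0.6],"rotation":[0,0,0.0145]},{"offset":[0.13,-0.585,0.895],"rotation":[0,0,0.0145]},{"offset":[0.13,-0.585,0.895],"rotation":[0,0,0.0145]},{"offset":[0.13,-0.585,0.895],"rotation":[0,0,0.0145]},{"offset":[0.13,-0.585,0.895],"rotation":[0,0,0.0145]}]'
python3 -c "
from h import *
plan([.5356,-.162,.0635],-92.9)"
```

```text
clock: 3.42
tool_pos: [0.5367, -0.1608, 0.1224]
eef_rot: [[-0.05, -0.999, 0.002], [-0.999, 0.05, -0.001], [0.001, -0.002, -1.0]]
wrist_force: [-0.8, -0.3, 0.8]
gripper_width: 0.0945
t 3.42 pos [ 0.5367 -0.1608  0.1224] F [-0.8 -0.3  0.8] w 0.0945 
 offset [0.0062, 0.0059, 0.2946] rot [-0.0008, -0.0004, 0.0003] rows>= 1
```

Descend, close with 15 N, and lift a bit.

```bash
python3 -m handwheel '[{"offset":[0,0,0.15],"rotation":[0,0,0]},{"offset":[0,0,0.285],"rotation":[0,0,0]},{"offset":[0,0,0.285],"rotation":[0,0,0]},{"offset":[0,0,0.285],"rotation":[0,0,0]}]' 
python3 -m handwheel '[{"offset":[0,0,0],"rotation":[0,0,0]},{"offset":[0,0,0],"rotation":[0,0,0]},{"offset":[0,0,0],"rotation":[0,0,0]},{"offset":[0,0,0],"rotation":[0,0,0]},{"offset":[0,0,0],"rotation":[0,0,0]},{"offset":[0,0,0],"rotation":[0,0,0]}]' -1 15
python3 -c "
from h import *
plan([.5356,-.162,.14],-92.9); plan([.5576,.04,.14],-92.9)"
```

```text
clock: 3.92
tool_pos: [0.5376, -0.1604, 0.0661]
eef_rot: [[-0.049, -0.999, 0.004], [-0.999, 0.049, -0.002], [0.002, -0.004, -1.0]]
wrist_force: [0.4, -0.0, 0.3]
gripper_width: 0.0941
clock: 4.68
tool_pos: [0.5364, -0.1595, 0.0637]
eef_rot: [[-0.048, -0.999, 0.0], [-0.999, 0.048, -0.0], [0.0, -0.0, -1.0]]
wrist_force: [-1.3, -0.4, 3.2]
gripper_width: 0.0617
t 4.67 pos [ 0.5364 -0.1595  0.0637] F [-1.3 -0.4  3.2] w 0.0617 
 offset [0.0126, 0.0035, -0.3816] rot [-0.0001, -0.0, 0.0007] rows>= 2
t 4.67 pos [ 0.5364 -0.1595  0.0637] F [-1.3 -0.4  3.2] w 0.0617 
 offset [-1.0015, -0.0577, -0.3818] rot [-0.0001, -0.0, 0.0007] rows>= 4
```

```bash
python3 -m handwheel '[{"offset":[0,0,-0.2],"rotation":[0,0,0]},{"offset":[0,0,-0.38],"rotation":[0,0,0]},{"offset":[-0.25,-0.02,-0.38],"rotation":[0,0,0]},{"offset":[-0.5,-0.03,-0.38],"rotation":[0,0,0]},{"offset":[-0.75,-0.045,-0.38],"rotation":[0,0,0]},{"offset":[-1,-0.06,-0.38],"rotation":[0,0,0]},{"offset":[-1,-0.06,-0.38],"rotation":[0,0,0]},{"offset":[-1,-0.06,-0.38],"rotation":[0,0,0]},{"offset":[-1,-0.06,-0.38],"rotation":[0,0,0]}]'
python3 - <<'E'
from h import *
plan([.5576,.04,.0675],-92.9)
im=grab("wrist"); P=cloud(im); np.save("w2.npy",P)
print("rim",rect(sel(P,.36,.64,-.02,.11,.0265,.036)),"cap",circ(sel(P,.5,.61,.0,.08,.12,.15)))
cv2.imwrite("pics/5.png",cv2.resize(im["image"],(800,600)))
E
```

```text
clock: 5.8
tool_pos: [0.5579, 0.0385, 0.1393]
eef_rot: [[-0.05, -0.999, -0.0], [-0.999, 0.05, -0.0], [0.0, 0.0, -1.0]]
wrist_force: [0.9, -0.0, -0.2]
gripper_width: 0.0615
t 5.8 pos [0.5579 0.0385 0.1393] F [ 0.9 -0.  -0.2] w 0.0615 
 offset [-0.0074, 0.0016, 0.3589] rot [0.0001, -0.0, 0.0002] rows>= 2
rim (array([0.4992, 0.0429]), array([0.0745, 0.19  ]), 87.06, 'z', 0.029, 1195) cap (array([0.5667, 0.04  ]), 0.0401, 'mean', array([0.5606, 0.039 ], dtype=float32), 'z', 0.1389, 11129)
```

View pics/5.png

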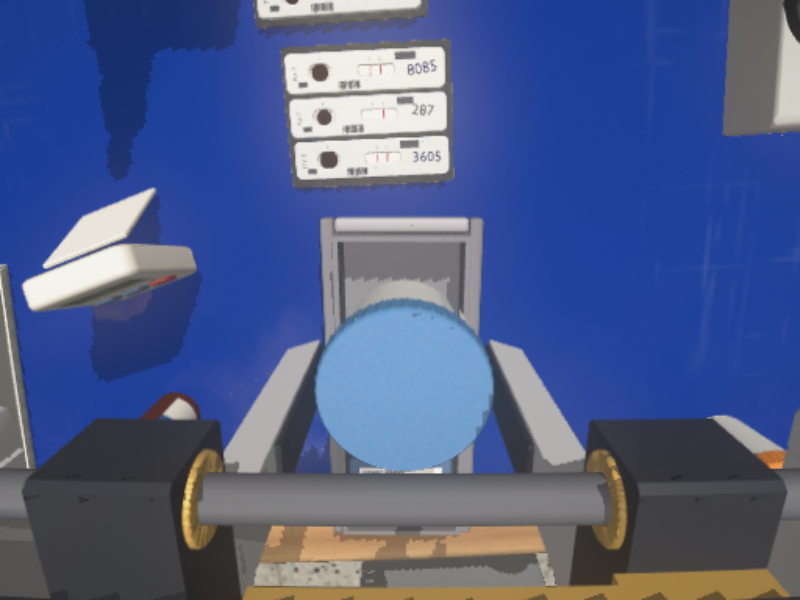

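The cup is held upright between the carrier walls (blue cap at 404,385). I'll lower it.

```bash
python3 -m handwheel '[{"offset":[-0.007,0,0],"rotation":[0,0,0]},{"offset":[-0.007,0,0.1],"rotation":[0,0,0]},{"offset":[-0.007,0,0.2],"rotation":[0,0,0]},{"offset":[-0.007,0,0.28],"rotation":[0,0,0]},{"offset":[-0.007,0,0.32],"rotation":[0,0,0]},{"offset":[-0.007,0,0.345],"rotation":[0,0,0]},{"offset":[-0.007,0,0.353],"rotation":[0,0,0]},{"offset":[-0.007,0,0.353],"rotation":[0,0,0]},{"offset":[-0.007,0,0.353],"rotation":[0,0,0]}]'
python3 -c "
from h import *
plan([.5576,.04,.0675],-92.9)"
```

```text
clock: 6.98
tool_pos: [0.5583, 0.0412, 0.0693]
eef_rot: [[-0.048, -0.999, 0.001], [-0.999, 0.048, -0.0], [0.0, -0.001, -1.0]]
wrist_force: [0.5, 0.4, -0.8]
gripper_width: 0.0618
t 6.97 pos [0.5583 0.0412 0.0693] F [ 0.5  0.4 -0.8] w 0.0618 
 offset [0.006, 0.0034, 0.0092] rot [-0.0003, -0.0, 0.0008] rows>= 1
```

```bash
python3 -m handwheel '[{"offset":[0,0,0.006],"rotation":[0,0,0]},{"offset":[0,0,0.006],"rotation":[0,0,0]}]'
python3 -m handwheel '[{"offset":[0,0,0],"rotation":[0,0,0]},{"offset":[0,0,0],"rotation":[0,0,0]},{"offset":[0,0,0],"rotation":[0,0,0]},{"offset":[0,0,0],"rotation":[0,0,0]},{"offset":[0,0,-0.2],"rotation":[0,0,0]},{"offset":[0,0,-0.4],"rotation":[0,0,0]},{"offset":[0,0,-0.4],"rotation":[0,0,0]},{"offset":[0,0,-0.4],"rotation":[0,0,0]}]' 1
python3 -c "
from h import *
plan([.4365,-.165,.15],-92.9)"
```

```text
clock: 7.22
tool_pos: [0.5581, 0.0412, 0.0677]
eef_rot: [[-0.048, -0.999, 0.0], [-0.999, 0.048, -0.0], [-0.0, -0.0, -1.0]]
wrist_force: [-0.1, 1.0, 1.0]
gripper_width: 0.0615
clock: 8.22
tool_pos: [0.5574, 0.0412, 0.1468]
eef_rot: [[-0.048, -0.999, -0.001], [-0.999, 0.048, 0.0], [-0.0, 0.001, -1.0]]
wrist_force: [-0.0, -0.3, 0.3]
gripper_width: 0.0941
t 8.22 pos [0.5574 0.0412 0.1468] F [-0.  -0.3  0.3] w 0.0941 
 offset [1.0591, 0.5541, -0.0153] rot [0.0004, 0.0, 0.0007] rows>= 4
```

```bash
python3 -m handwheel '[{"offset":[0.2,0.11,0],"rotation":[0,0,0]},{"offset":[0.45,0.25,0],"rotation":[0,0,0]},{"offset":[0.7,0.4,0],"rotation":[0,0,0]},{"offset":[1,0.554,0],"rotation":[0,0,0]},{"offset":[1,0.554,0],"rotation":[0,0,0]},{"offset":[1,0.554,0],"rotation":[0,0,0]}]'
python3 - <<'E'
from h import *
plan([.4362,-.165,.0635],-92.9)
im=grab("wrist"); P=cloud(im)
print("blue",circ(sel(P,.51,.61,-.01,.09,.06,.075)))
print("orange",circ(sel(P,.39,.48,-.20,-.13,.058,.07)))
for n in("side",):
    P=cloud(grab(n)); q=sel(P,.51,.61,-.01,.09,.06,.075); print(n,circ(q))
E
```

```text
clock: 8.98
tool_pos: [0.437, -0.1529, 0.1464]
eef_rot: [[-0.049, -0.999, -0.002], [-0.999, 0.049, 0.002], [-0.002, 0.002, -1.0]]
wrist_force: [0.9, -0.3, 0.1]
gripper_width: 0.0943
t 8.97 pos [ 0.437  -0.1529  0.1464] F [ 0.9 -0.3  0.1] w 0.0943 
 offset [0.0613, 0.0003, 0.4146] rot [0.0006, 0.0005, 0.0004] rows>= 2
blue (array([0.5538, 0.0283]), 0.0272, 'mean', array([0.552 , 0.0172], dtype=float32), 'z', 0.0665, 1311)
orange (array([ 0.4364, -0.165 ]), 0.0309, 'mean', array([ 0.4377, -0.1649], dtype=float32), 'z', 0.0634, 4663)
side (array([0.557 , 0.0447]), 0.0314, 'mean', array([0.5567, 0.0471], dtype=float32), 'z', 0.0672, 234)
```

```bash
python3 -m handwheel '[{"offset":[0.061,0,0.15],"rotation":[0,0,0]},{"offset":[0.061,0,0.3],"rotation":[0,0,0]},{"offset":[0.061,0,0.412],"rotation":[0,0,0]},{"offset":[0.061,0,0.412],"rotation":[0,0,0]},{"offset":[0.061,0,0.412],"rotation":[0,0,0]}]'
python3 -m handwheel '[{"offset":[0,0,0],"rotation":[0,0,0]},{"offset":[0,0,0],"rotation":[0,0,0]},{"offset":[0,0,0],"rotation":[0,0,0]},{"offset":[0,0,0],"rotation":[0,0,0]},{"offset":[0,0,0],"rotation":[0,0,0]},{"offset":[0,0,0],"rotation":[0,0,0]}]' -1 15
python3 -c "
from h import *
plan([.4362,-.165,.145],-92.9); plan([.4885,.0435,.145],-92.9)"
```

```text
clock: 9.7
tool_pos: [0.438, -0.1651, 0.066]
eef_rot: [[-0.047, -0.999, 0.001], [-0.999, 0.047, -0.001], [0.001, -0.001, -1.0]]
wrist_force: [-0.2, -0.3, -0.1]
gripper_width: 0.094
clock: 10.45
tool_pos: [0.4372, -0.1656, 0.0655]
eef_rot: [[-0.048, -0.999, 0.0], [-0.999, 0.048, -0.0], [0.0, -0.0, -1.0]]
wrist_force: [-0.9, 0.5, 3.5]
gripper_width: 0.0616
t 10.45 pos [ 0.4372 -0.1656  0.0655] F [-0.9  0.5  3.5] w 0.0616 
 offset [-0.0026, 0.005, -0.3974] rot [-0.0001, -0.0, 0.0007] rows>= 2
t 10.45 pos [ 0.4372 -0.1656  0.0655] F [-0.9  0.5  3.5] w 0.0616 
 offset [-1.0565, -0.2058, -0.3975] rot [-0.0001, -0.0, 0.0007] rows>= 4
```

```bash
python3 -m handwheel '[{"offset":[0,0,-0.2],"rotation":[0,0,0]},{"offset":[0,0,-0.4],"rotation":[0,0,0]},{"offset":[-0.25,-0.1,-0.4],"rotation":[0,0,0]},{"offset":[-0.5,-0.206,-0.4],"rotation":[0,0,0]},{"offset":[-0.75,-0.206,-0.4],"rotation":[0,0,0]},{"offset":[-1,-0.206,-0.4],"rotation":[0,0,0]},{"offset":[-1,-0.206,-0.4],"rotation":[0,0,0]},{"offset":[-1,-0.206,-0.4],"rotation":[0,0,0]},{"offset":[-1,-0.206,-0.4],"rotation":[0,0,0]}]'
python3 - <<'E'
from h import *
plan([.4885,.0435,.07],-92.9)
im=grab("wrist"); P=cloud(im)
print("blue",circ(sel(P,.51,.61,-.01,.09,.06,.075)))
print("rim",rect(sel(P,.36,.64,-.02,.11,.0265,.036)))
cv2.imwrite("pics/6.png",cv2.resize(im["image"],(800,600)))
E
```

```text
clock: 11.58
tool_pos: [0.4879, 0.0312, 0.1452]
eef_rot: [[-0.05, -0.999, -0.0], [-0.999, 0.05, -0.0], [0.0, 0.0, -1.0]]
wrist_force: [0.3, -0.4, 0.3]
gripper_width: 0.0615
t 11.57 pos [0.4879 0.0312 0.1452] F [ 0.3 -0.4  0.3] w 0.0615 
 offset [-0.0616, 0.0002, 0.3759] rot [0.0, -0.0001, 0.0002] rows>= 2
blue (array([0.5575, 0.0413]), 0.0312, 'mean', array([0.5581, 0.0411], dtype=float32), 'z', 0.0673, 6025)
rim (array([0.4996, 0.043 ]), array([0.0746, 0.1898]), 87.25, 'z', 0.0289, 1382)
```

View pics/6.png

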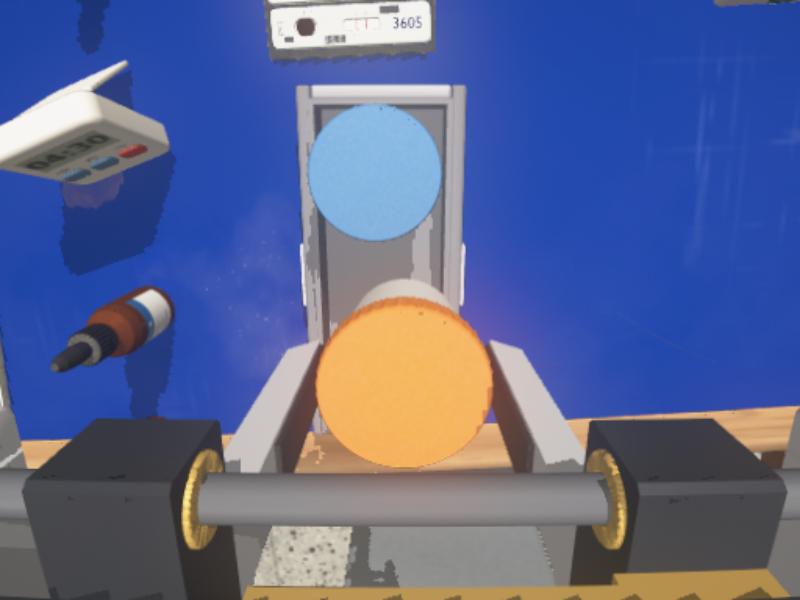

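The blue cup stands upright in the box (374,172), 1 mm off centre. The orange cup hangs at (404,383). I'll shift it 12 mm and lower it.

```bash
python3 -m handwheel '[{"offset":[-0.062,0,0],"rotation":[0,0,0]},{"offset":[-0.062,0,0.05],"rotation":[0,0,0]},{"offset":[-0.062,0,0.15],"rotation":[0,0,0]},{"offset":[-0.062,0,0.25],"rotation":[0,0,0]},{"offset":[-0.062,0,0.32],"rotation":[0,0,0]},{"offset":[-0.062,0,0.355],"rotation":[0,0,0]},{"offset":[-0.062,0,0.37],"rotation":[0,0,0]},{"offset":[-0.062,0,0.37],"rotation":[0,0,0]},{"offset":[-0.062,0,0.37],"rotation":[0,0,0]}]'
python3 -c "
from h import *
plan([.4885,.0435,.07],-92.9)"
```

```text
clock: 12.75
tool_pos: [0.489, 0.0446, 0.0719]
eef_rot: [[-0.048, -0.999, 0.001], [-0.999, 0.048, -0.0], [0.0, -0.001, -1.0]]
wrist_force: [-0.8, -0.1, 0.1]
gripper_width: 0.0619
t 12.75 pos [0.489  0.0446 0.0719] F [-0.8 -0.1  0.1] w 0.0619 
 offset [0.0058, 0.0021, 0.0093] rot [-0.0004, -0.0, 0.0007] rows>= 1
```

```bash
python3 -m handwheel '[{"offset":[0,0,0.006],"rotation":[0,0,0]},{"offset":[0,0,0.01],"rotation":[0,0,0]},{"offset":[0,0,0.01],"rotation":[0,0,0]}]'
python3 -m handwheel '[{"offset":[0,0,0],"rotation":[0,0,0]},{"offset":[0,0,0],"rotation":[0,0,0]},{"offset":[0,0,0],"rotation":[0,0,0]},{"offset":[0,0,0],"rotation":[0,0,0]},{"offset":[0,0,-0.2],"rotation":[0,0,0]},{"offset":[0,0,-0.5],"rotation":[0,0,0]},{"offset":[0,0,-0.8],"rotation":[0,0,0]},{"offset":[0,0,-0.8],"rotation":[0,0,0]},{"offset":[0,0,-0.8],"rotation":[0,0,0]}]' 1
python3 -c "
from h import *
plan([.40,.20,.30],-92.9)"
```

```text
clock: 13.12
tool_pos: [0.4887, 0.0447, 0.0696]
eef_rot: [[-0.048, -0.999, 0.0], [-0.999, 0.048, -0.0], [0.0, -0.0, -1.0]]
wrist_force: [-0.0, -0.1, 2.1]
gripper_width: 0.0613
clock: 14.25
tool_pos: [0.4881, 0.0448, 0.2286]
eef_rot: [[-0.048, -0.999, -0.001], [-0.999, 0.048, 0.0], [-0.0, 0.001, -1.0]]
wrist_force: [-0.1, 0.3, -0.4]
gripper_width: 0.0939
t 14.25 pos [0.4881 0.0448 0.2286] F [-0.1  0.3 -0.4] w 0.0939 
 offset [-0.7539, 0.4775, -0.3567] rot [0.0003, 0.0, 0.0007] rows>= 4
```

```bash
python3 -m handwheel '[{"offset":[-0.2,0.1,-0.3],"rotation":[0,0,0]},{"offset":[-0.4,0.25,-0.36],"rotation":[0,0,0]},{"offset":[-0.6,0.4,-0.36],"rotation":[0,0,0]},{"offset":[-0.75,0.48,-0.36],"rotation":[0,0,0]},{"offset":[-0.75,0.48,-0.36],"rotation":[0,0,0]},{"offset":[-0.75,0.48,-0.36],"rotation":[0,0,0]},{"offset":[-0.75,0.48,-0.36],"rotation":[0,0,0]}]'
python3 - <<'E'
from h import *
plan([.40,.20,.30],-92.9)
im=grab("wrist"); P=cloud(im); np.save("w3.npy",P)
print("blue",circ(sel(P,.51,.61,-.01,.09,.06,.075)),"orange",circ(sel(P,.44,.5245,-.01,.09,.06,.075)))
print("rim",rect(sel(P,.36,.64,-.02,.11,.0265,.036)),"slip",rect(sel(P,.40,.455,.01,.078,.0215,.0265)))
print("roof",rect(sel(P,.35,.64,.25,.43,.045,.06))); print("rib",rect(sel(P,.35,.64,.25,.43,.072,.09)))
print("bottles",circ(sel(P,.33,.41,.17,.25,.05,.12)),circ(sel(P,.44,.53,.15,.25,.05,.12)))
t=sel(P,.53,.66,.12,.26,.03,.12); print("timer",rect(t),t[:,2].max())
cv2.imwrite("pics/7.png",cv2.resize(im["image"],(800,600)))
E
```

```text
clock: 15.12
tool_pos: [0.4002, 0.1982, 0.3005]
eef_rot: [[-0.05, -0.999, -0.001], [-0.999, 0.05, -0.001], [0.001, 0.001, -1.0]]
wrist_force: [0.2, -0.9, -0.5]
gripper_width: 0.0942
t 15.12 pos [0.4002 0.1982 0.3005] F [ 0.2 -0.9 -0.5] w 0.0942 
 offset [-0.0089, 0.0015, 0.0026] rot [0.0004, -0.0002, 0.0002] rows>= 1
blue (array([0.5438, 0.0427]), 0.0405, 'mean', array([0.5508, 0.0431], dtype=float32), 'z', 0.0673, 2507) orange (array([0.4881, 0.045 ]), 0.0312, 'mean', array([0.4882, 0.0461], dtype=float32), 'z', 0.0674, 2267)
rim (array([0.4958, 0.0435]), array([0.0758, 0.1826]), 87.22, 'z', 0.029, 865) slip (array([0.4309, 0.0447]), array([0.0663, 0.0492]), 88.28, 'z', 0.0232, 1670)
roof (array([0.4885, 0.3388]), array([0.0915, 0.2069]), 82.8, 'z', 0.0518, 11820)
rib (array([0.4889, 0.3386]), array([0.0126, 0.0801]), 82.39, 'z', 0.0792, 851)
bottles (array([0.392 , 0.2023]), 0.0117, 'mean', array([0.3946, 0.2024], dtype=float32), 'z', 0.0705, 242) (array([0.4816, 0.191 ]), 0.0116, 'mean', array([0.4811, 0.1908], dtype=float32), 'z', 0.0707, 246)
timer (array([0.5749, 0.1935]), array([0.0657, 0.021 ]), 89.93, 'z', 0.054, 1076) 0.06851581
```

View pics/7.png

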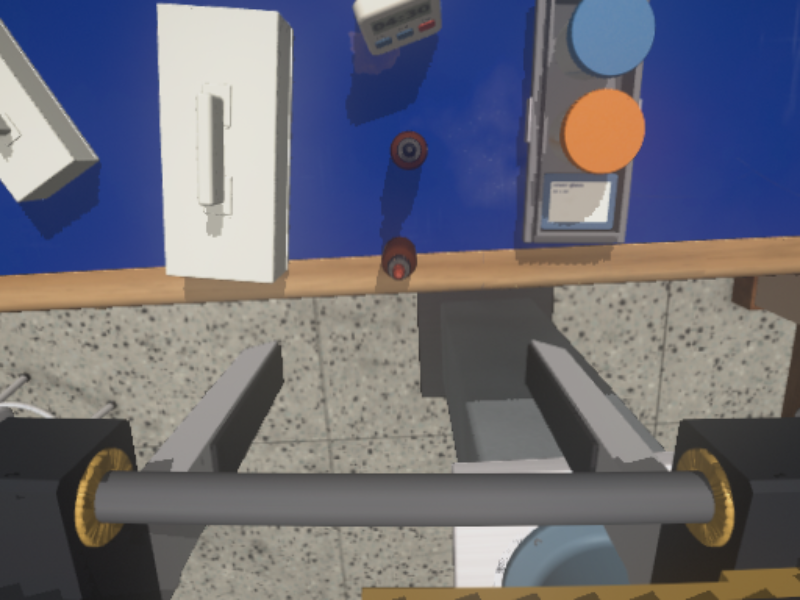

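Both cups stand in the box: orange (603,131), blue (612,35), with the slip box (578,200). Both measure cap z ≈ 67–68 mm, as expected. The big hood's rib is at (210,150). Its roof measures 207x91 mm, so it is the right one; the smaller one is at (40,130). Now I move above the rib.

```bash
python3 -c "
from h import *
im=cv2.imread('pics/7.png')[0:300,0:460]; cv2.imwrite('pics/8.png',cv2.resize(im,(800,522)))
plan([.4888,.3387,.14],-97.4)"
```

```text
t 15.18 pos [0.4003 0.1983 0.3007] F [0.2 0.4 1.1] w 0.094 
 offset [-0.7238, -0.4077, 0.803] rot [0.0003, -0.0001, 0.0252] rows>= 4
```

View pics/8.png

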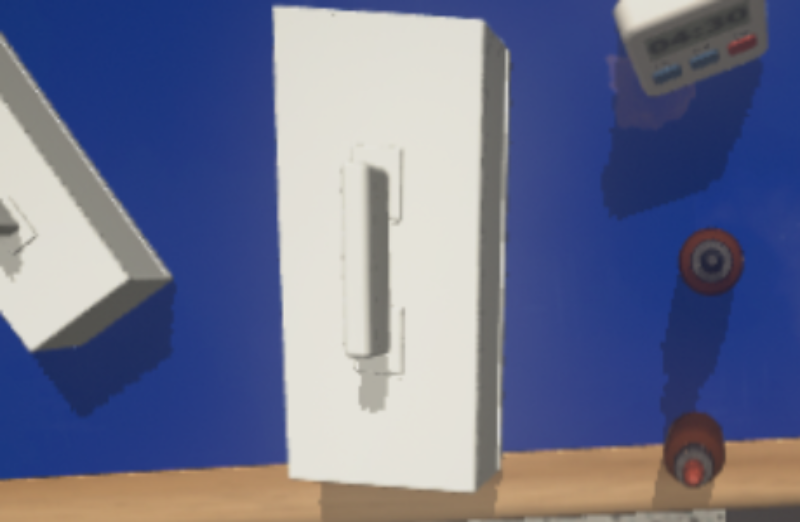

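The crop confirms it: the large hood has its upright rib at (366,260), and the small look-alike is at the left edge.

```bash
python3 -m handwheel '[{"offset":[-0.24,-0.14,0],"rotation":[0,0,0.025]},{"offset":[-0.48,-0.27,0.1],"rotation":[0,0,0.025]},{"offset":[-0.725,-0.408,0.3],"rotation":[0,0,0.025]},{"offset":[-0.725,-0.408,0.55],"rotation":[0,0,0.025]},{"offset":[-0.725,-0.408,0.8],"rotation":[0,0,0.025]},{"offset":[-0.725,-0.408,0.8],"rotation":[0,0,0.025]},{"offset":[-0.725,-0.408,0.8],"rotation":[0,0,0.025]},{"offset":[-0.725,-0.408,0.8],"rotation":[0,0,0.025]}]' -0.1
python3 - <<'E'
from h import *
plan([.4888,.3387,.0815],-97.4)
im=grab("wrist"); P=cloud(im)
print("roof",rect(sel(P,.35,.64,.25,.43,.045,.058))); print("rib",rect(sel(P,.43,.55,.31,.37,.072,.085)))
E
```

```text
clock: 16.18
tool_pos: [0.4902, 0.3406, 0.1445]
eef_rot: [[-0.127, -0.992, 0.005], [-0.992, 0.127, 0.002], [-0.003, -0.005, -1.0]]
wrist_force: [0.1, -0.0, 0.8]
gripper_width: 0.0423
t 16.18 pos [0.4902 0.3406 0.1445] F [ 0.1 -0.   0.8] w 0.0423 
 offset [0.011, 0.0074, 0.3149] rot [-0.0015, 0.0009, 0.0006] rows>= 2
roof (array([0.493 , 0.3383]), array([0.0906, 0.198 ]), 82.81, 'z', 0.052, 22875)
rib (array([0.4897, 0.3388]), array([0.0118, 0.0785]), 82.56, 'z', 0.0797, 1729)
```

```bash
python3 -m handwheel '[{"offset":[0.006,0,0],"rotation":[0,0,0]},{"offset":[0.006,0,0.15],"rotation":[0,0,0]},{"offset":[0.006,0,0.25],"rotation":[0,0,0]},{"offset":[0.006,0,0.295],"rotation":[0,0,0]},{"offset":[0.006,0,0.295],"rotation":[0,0,0]},{"offset":[0.006,0,0.295],"rotation":[0,0,0]},{"offset":[0.006,0,0.295],"rotation":[0,0,0]}]'
python3 -c "
from h import *
plan([.4893,.3387,.0815],-97.3)"
```

```text
clock: 17.1
tool_pos: [0.4888, 0.3392, 0.0832]
eef_rot: [[-0.126, -0.992, 0.001], [-0.992, 0.126, 0.001], [-0.001, -0.001, -1.0]]
wrist_force: [-0.6, 0.6, 0.0]
gripper_width: 0.0424
t 17.1 pos [0.4888 0.3392 0.0832] F [-0.6  0.6  0. ] w 0.0424 
 offset [0.002, -0.0028, 0.0085] rot [-0.0004, 0.0003, 0.0002] rows>= 1
```

```bash
python3 -m handwheel '[{"offset":[0,0,0.006],"rotation":[0,0,0]},{"offset":[0,0,0.006],"rotation":[0,0,0]},{"offset":[0,0,0.006],"rotation":[0,0,0]},{"offset":[0,0,0.006],"rotation":[0,0,0]},{"offset":[0,0,0.006],"rotation":[0,0,0]},{"offset":[0,0,0.006],"rotation":[0,0,0]}]' -1 45
python3 -m handwheel '[{"offset":[0,0,-0.02],"rotation":[0,0,0]},{"offset":[0,0,-0.1],"rotation":[0,0,0]},{"offset":[0,0,-0.25],"rotation":[0,0,0]},{"offset":[0,0,-0.45],"rotation":[0,0,0]},{"offset":[0,0,-0.65],"rotation":[0,0,0]},{"offset":[0,0,-0.75],"rotation":[0,0,0]},{"offset":[0,0,-0.8],"rotation":[0,0,0]},{"offset":[0,0,-0.8],"rotation":[0,0,0]},{"offset":[0,0,-0.8],"rotation":[0,0,0]}]'
python3 - <<'E'
from h import *
plan([.499,.043,.245],-92.9)
im=grab("wrist"); P=cloud(im); np.save("w4.npy",P); cv2.imwrite("pics/9.png",cv2.resize(im["image"],(800,600)))
im=grab("side"); P=cloud(im); np.save("s4.npy",P)
q=sel(P,.35,.64,.25,.43,.19,.23); print("roof side",rect(q)); A=np.c_[q[:,:2],np.ones(len(q))]
for n in("w4","s4"):
    q=sel(np.load(n+".npy"),.35,.64,.27,.41,.195,.23)
    if len(q)>50:
        z0=np.median(q[:,2]); q=q[abs(q[:,2]-z0)<.006]; A=np.c_[q[:,:2]-q[:,:2].mean(0),np.ones(len(q))]; print(n,len(q),rect(q),"slopes",np.linalg.lstsq(A,q[:,2],rcond=None)[0])
E
```

```text
clock: 17.85
tool_pos: [0.4882, 0.3389, 0.0811]
eef_rot: [[-0.127, -0.992, -0.0], [-0.992, 0.127, 0.0], [-0.0, 0.0, -1.0]]
wrist_force: [0.1, -0.4, -0.4]
gripper_width: 0.0117
clock: 18.98
tool_pos: [0.4874, 0.3385, 0.2392]
eef_rot: [[-0.127, -0.992, -0.003], [-0.992, 0.127, -0.001], [0.002, 0.003, -1.0]]
wrist_force: [-0.1, -0.6, -1.5]
gripper_width: 0.0119
t 18.98 pos [0.4874 0.3385 0.2392] F [-0.1 -0.6 -1.5] w 0.0119 
 offset [1.4584, -0.2445, -0.0275] rot [0.0009, -0.0005, -0.0243] rows>= 5
roof side (array([0.4885, 0.3412]), array([0.0931, 0.2075]), 82.55, 'z', 0.2102, 2601)
w4 30601 (array([0.4883, 0.3383]), array([0.0908, 0.2057]), 82.84, 'z', 0.21, 30601) slopes [-0.00451645 -0.00178624  0.21003689]
s4 2130 (array([0.4885, 0.3409]), array([0.0925, 0.2073]), 82.6, 'z', 0.2104, 2130) slopes [-0.00252916 -0.01342865  0.21031398]
```

View pics/9.png

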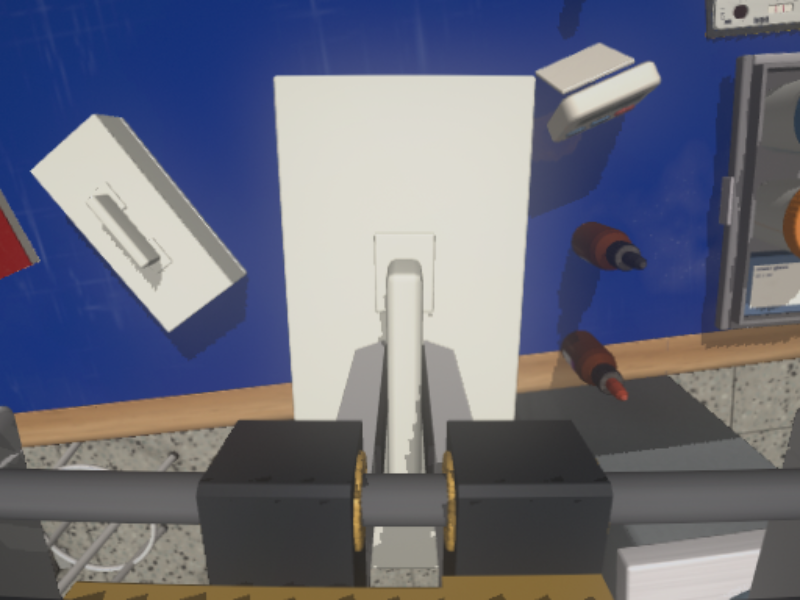

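The big hood hangs level in the fingers at (400,250). Its lower edge is at about 0.157 m, about 60 mm over the bottle tops. I carry it across at this height.

```bash
python3 -m handwheel '[{"offset":[0.05,-0.008,0],"rotation":[0,0,-0.0024]},{"offset":[0.13,-0.022,0],"rotation":[0,0,-0.0048]},{"offset":[0.23,-0.038,0],"rotation":[0,0,-0.0072]},{"offset":[0.33,-0.055,0],"rotation":[0,0,-0.0096]},{"offset":[0.43,-0.072,0],"rotation":[0,0,-0.012]},{"offset":[0.53,-0.088,0],"rotation":[0,0,-0.0144]},{"offset":[0.63,-0.105,0],"rotation":[0,0,-0.0168]},{"offset":[0.71,-0.12,0],"rotation":[0,0,-0.0192]},{"offset":[0.77,-0.13,0],"rotation":[0,0,-0.0216]},{"offset":[0.8,-0.134,0],"rotation":[0,0,-0.024]}]'
python3 -c "
from h import *
plan([.4985,.0432,.245],-92.9)"
```

```text
clock: 20.32
tool_pos: [0.4945, 0.1758, 0.2411]
eef_rot: [[-0.052, -0.999, 0.0], [-0.999, 0.052, 0.0], [-0.0, -0.0, -1.0]]
wrist_force: [0.0, 1.0, -1.7]
gripper_width: 0.0119
t 20.32 pos [0.4945 0.1758 0.2411] F [ 0.   1.  -1.7] w 0.0119 
 offset [0.6612, -0.0543, -0.0194] rot [-0.0, 0.0, -0.0004] rows>= 3
```

```bash
python3 -m handwheel '[{"offset":[0.05,-0.005,0],"rotation":[0,0,0]},{"offset":[0.13,-0.012,0],"rotation":[0,0,0]},{"offset":[0.23,-0.02,0],"rotation":[0,0,0]},{"offset":[0.33,-0.03,0],"rotation":[0,0,0]},{"offset":[0.43,-0.04,0],"rotation":[0,0,0]},{"offset":[0.53,-0.05,0],"rotation":[0,0,0]},{"offset":[0.61,-0.055,0],"rotation":[0,0,0]},{"offset":[0.66,-0.055,0],"rotation":[0,0,0]},{"offset":[0.66,-0.055,0],"rotation":[0,0,0]},{"offset":[0.66,-0.055,0],"rotation":[0,0,0]}]'
python3 - <<'E'
from h import *
plan([.4985,.0432,.134],-92.9)
im=grab("wrist"); P=cloud(im); np.save("w5.npy",P)
q=sel(P,.35,.64,-.04,.13,.2,.22); print("roof w",rect(q))
A=np.c_[q[:,:2]-q[:,:2].mean(0),np.ones(len(q))]; print("slopes",np.linalg.lstsq(A,q[:,2],rcond=None)[0])
P=cloud(grab("side")); q=sel(P,.35,.64,-.04,.13,.2,.22); print("roof s",rect(q)); print("carrier s",rect(sel(P,.36,.64,-.03,.11,.013,.036)))
P=cloud(grab("scene")); q=sel(P,.35,.64,-.04,.13,.2,.22); print("roof sc",rect(q)); print("carrier sc",rect(sel(P,.36,.64,-.03,.11,.013,.036)))
E
```

```text
clock: 21.58
tool_pos: [0.4987, 0.0447, 0.241]
eef_rot: [[-0.051, -0.999, -0.0], [-0.999, 0.051, 0.0], [-0.0, 0.0, -1.0]]
wrist_force: [-0.3, 0.5, -1.6]
gripper_width: 0.0117
t 21.57 pos [0.4987 0.0447 0.241 ] F [-0.3  0.5 -1.6] w 0.0117 
 offset [0.0077, 0.0005, 0.5352] rot [0.0, 0.0001, -0.0001] rows>= 2
roof w (array([0.4995, 0.0447]), array([0.0909, 0.2061]), 87.12, 'z', 0.212, 30679)
slopes [-0.00185434 -0.00028579  0.21205594]
roof s (array([0.5   , 0.0482]), array([0.0962, 0.2082]), 87.77, 'z', 0.2125, 1485)
carrier s (array([0.4993, 0.049 ]), array([0.0893, 0.2067]), 88.06, 'z', 0.0223, 911)
roof sc (array([0.4972, 0.0477]), array([0.0965, 0.2161]), 88.68, 'z', 0.2125, 742)
carrier sc (array([0.4968, 0.0451]), array([0.0945, 0.2139]), 87.34, 'z', 0.0231, 667)
```

```bash
python3 -m handwheel '[{"offset":[0.008,-0.002,0],"rotation":[0,0,0]},{"offset":[0.008,-0.002,0.05],"rotation":[0,0,0]},{"offset":[0.008,-0.002,0.13],"rotation":[0,0,0]},{"offset":[0.008,-0.002,0.21],"rotation":[0,0,0]},{"offset":[0.008,-0.002,0.28],"rotation":[0,0,0]},{"offset":[0.008,-0.002,0.33],"rotation":[0,0,0]},{"offset":[0.008,-0.002,0.35],"rotation":[0,0,0]},{"offset":[0.008,-0.002,0.35],"rotation":[0,0,0]},{"offset":[0.008,-0.002,0.35],"rotation":[0,0,0]}]'
python3 - <<'E'
from h import *
plan([.4985,.0432,.126],-92.9)
im=grab("wrist"); P=cloud(im)
q=sel(P,.35,.64,-.04,.13,.12,.158); print("roof w",rect(q))
im=grab("side"); cv2.imwrite("pics/10.png",cv2.resize(im["image"][100:300,130:380],(800,640))[:600])
E
```

```text
clock: 22.85
tool_pos: [0.4995, 0.0427, 0.1717]
eef_rot: [[-0.051, -0.999, 0.001], [-0.999, 0.051, -0.0], [0.0, -0.001, -1.0]]
wrist_force: [0.3, 1.3, -1.8]
gripper_width: 0.0116
t 22.85 pos [0.4995 0.0427 0.1717] F [ 0.3  1.3 -1.8] w 0.0116 
 offset [-0.0024, 0.0054, 0.2285] rot [-0.0004, -0.0, -0.0003] rows>= 1
roof w (array([0.5005, 0.0427]), array([0.0906, 0.2059]), 87.17, 'z', 0.1427, 30890)
```

View pics/10.png

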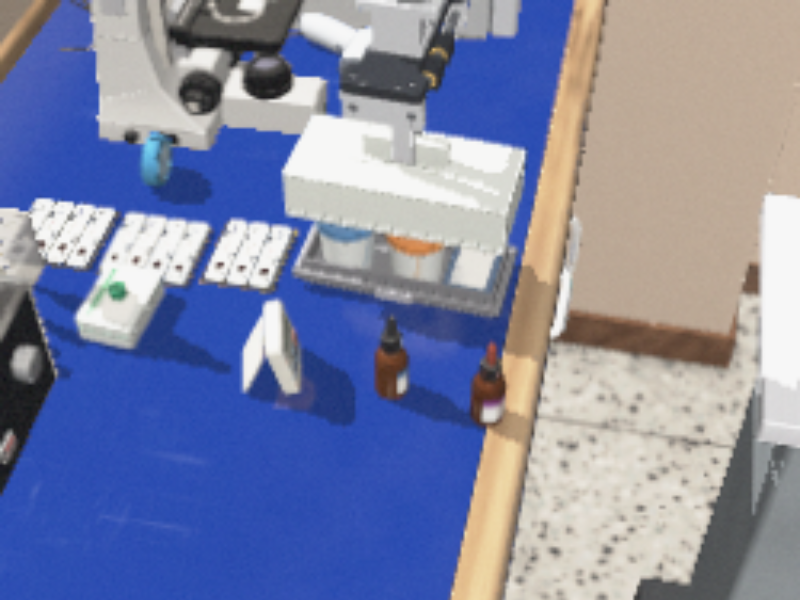

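The hood hangs squarely above the box with both cups visible under it (blue 348,240; orange 415,245). The bottles and timer are upright. I'll do the final 46 mm of descent.

```bash
python3 -m handwheel '[{"offset":[0,0.006,0],"rotation":[0,0,0]},{"offset":[0,0.006,0.05],"rotation":[0,0,0]},{"offset":[0,0.006,0.11],"rotation":[0,0,0]},{"offset":[0,0.006,0.17],"rotation":[0,0,0]},{"offset":[0,0.006,0.21],"rotation":[0,0,0]},{"offset":[0,0.006,0.225],"rotation":[0,0,0]},{"offset":[0,0.006,0.225],"rotation":[0,0,0]},{"offset":[0,0.006,0.225],"rotation":[0,0,0]},{"offset":[0,0.006,0.225],"rotation":[0,0,0]},{"offset":[0,0.006,0.225],"rotation":[0,0,0]}]'
python3 - <<'E'
from h import *
plan([.4985,.0432,.126],-92.9)
im=grab("wrist"); P=cloud(im); print(rect(sel(P,.35,.64,-.04,.13,.08,.112)))
q=sel(P,.35,.64,-.04,.13,.085,.11); A=np.c_[q[:,:2]-q[:,:2].mean(0),np.ones(len(q))]; print("slopes",np.linalg.lstsq(A,q[:,2],rcond=None)[0])
im=grab("side"); cv2.imwrite("pics/11.png",cv2.resize(im["image"][130:280,180:330],(600,600)))
P=cloud(im); print("bottles",circ(sel(P,.36,.42,.18,.24,.05,.12)),circ(sel(P,.45,.52,.16,.23,.05,.12)))
E
```

```text
clock: 24.2
tool_pos: [0.498, 0.0428, 0.1263]
eef_rot: [[-0.051, -0.999, 0.001], [-0.999, 0.051, -0.0], [0.0, -0.001, -1.0]]
wrist_force: [-0.1, 0.7, -1.1]
gripper_width: 0.0117
t 24.2 pos [0.498  0.0428 0.1263] F [-0.1  0.7 -1.1] w 0.0117 
 offset [-0.0021, -0.0024, 0.0016] rot [-0.0002, -0.0, -0.0003] rows>= 1
(array([0.4987, 0.0428]), array([0.0907, 0.2063]), 87.14, 'z', 0.0973, 30877)
slopes [-0.00191678 -0.00066876  0.09739026]
bottles (array([0.3914, 0.2091]), 0.0123, 'mean', array([0.3916, 0.21  ], dtype=float32), 'z', 0.0672, 78) (array([0.4809, 0.1947]), 0.0106, 'mean', array([0.4801, 0.1973], dtype=float32), 'z', 0.0696, 70)
```

View pics/11.png

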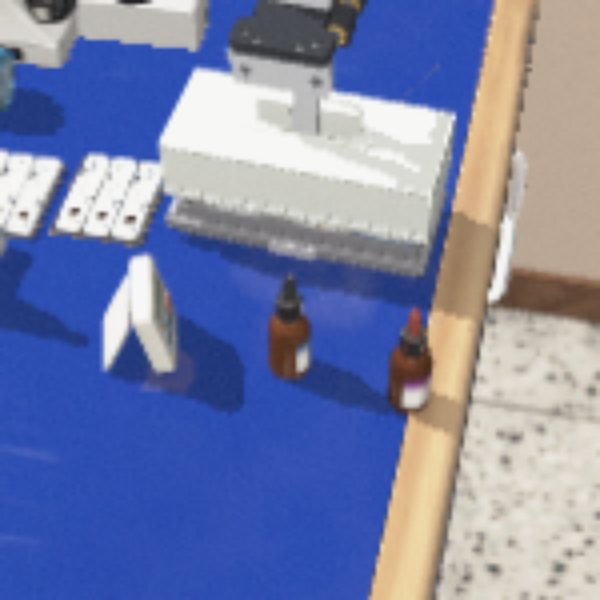

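The hood sits centred over the carrier with a visible gap under it (box rim at 300,240). The bottles and timer are standing. It is still, so I'm handing in.

```bash
python3 -m handwheel '[{"offset":[0,0,0],"rotation":[0,0,0]},{"offset":[0,0,0],"rotation":[0,0,0]},{"offset":[0,0,0],"rotation":[0,0,0]}]'
python3 -c "
from cell import ctrl
print(ctrl.sign_off())"
```

```text
clock: 24.68
tool_pos: [0.4979, 0.0428, 0.1261]
eef_rot: [[-0.051, -0.999, 0.0], [-0.999, 0.051, 0.0], [-0.0, -0.0, -1.0]]
wrist_force: [0.1, -0.7, -1.5]
gripper_width: 0.0117
the job is handed in; nothing more can be done
None
```

The job is done and handed in at 24.7 s, with the cover still held over the box; `sign_off` reported no verdict.

- **Cups:** Both cups stand upright in the carrier beside the coverslip box, at about x = +59 mm (blue) and -10 mm (orange). The last wrist views put their caps at z ≈ 67–68 mm, as expected, and within about 2 mm of the centre line.
- **Cover:** I took the larger hood by its rib, carried it about 60 mm above the bottle tops, and lowered it over the box.
- **Last checks of the cover:**
  - It was within 1 mm of the carrier's centre and about 0.1° off parallel.
  - The roof slope was about 0.002 rad.
  - The lower edge was about 15 mm above the rim.
  - The wrist force stayed at the cover's weight (about 1–2 N), so there was no sign of contact.
- **Bottles and timer:** They were standing upright in the last picture.
  - **Bottles:** the side camera put them 4–7 mm further in y than my earlier wrist view. That camera also read the carrier up to 6 mm further in y, so I take this as camera bias, not movement.
  - **Timer:** I checked it only by eye.
- **Not seen at the end:** The hood covered the cups in the last picture. They were last measured before the cover was lifted, and last seen upright with its lower edge about 60 mm above the rim.

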